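Hold the test coupler on the leak tester's tilted nipple

TASK

Pick up the bell-mouthed test coupler by its square grip and press it squarely onto the tilted nipple of the leak tester until it snaps over the balls and sits fully home. Press gently, without forcing the nipple, and leave the other things on the bench where they are. Do not let go: the nipple's spring throws the coupler off again, so finish while holding it pressed fully home for the leak check.

Things in the scene. Friction and masses are not known exactly. Their poses are not given: they have to be found in the camera images.
- coupler_grip (a point): Centre of the grip of the loose test coupler (88 mm tall, about 180 g, standing mouth down). Aluminium bell 58 mm across at the rim, 48 mm from 10 to 34 mm up; above it a grey square grip, 28 x 28 mm, up to 88 mm. This point is on the axis 60 mm above the mouth plane. z: the axis, from mouth to grip; x and y are square to the grip's flat faces.
- coupler_mouth (a point): Centre of the coupler's open mouth, in the plane of its rim (its underside), same axes as coupler_grip. The mouth funnels from 34 mm to a 20 mm throat within 7 mm; the throat is a lip 5 mm high, with a chamber 32 mm across above it, whose ceiling is 26 mm above the mouth plane.
- nipple_seat (a point): Centre of the flat seat at the nipple's foot: top of a sprung black rubber seal, 44 mm across, 14 mm off the sloping top of the white leak tester (fixed, about 150 x 116 mm, up to 100 mm high). z: the nipple's axis, pointing out along it, tilted 0.42 rad from vertical towards the tester's front. Fully home: the coupler's rim on this seat, axes in line; the seal yields up to 4 mm, 3 N per mm.
- nipple_tip (a point): Tip of the nipple's valve pin when out, 33 mm from the seat along the axis; same axes. The steel nipple is 17 mm across and 22 mm high with four spring balls round it, 17 mm above the seat (25 mm across them); the 10 mm brass pin stands 11 mm out of its top. The coupler's lip rides onto the balls from 14 to 10 mm before home (2 to 5 N) and snaps past them in the last 5 mm.
- valve (a joint): How far the nipple's valve pin is pressed in, m: 0 out, at most 0.011. The coupler's ceiling meets the pin 7 mm before home, so it reads about 0.007 fully home. Its spring pushes back with 8 N when first touched and 13 N fully home, and lifts the coupler off if it is let go.
- plug_mid (a point): Centre of a bystander: a blanking plug, 58 mm tall, flat aluminium foot 40 mm across below a square grip like the coupler's. Leave it.
- jar_mid (a point): Centre of a bystander: a glass jar 48 mm across, 55 mm tall. Leave it.
- tipbox_mid (a point): Centre of a bystander: a pipette tip box, 85 x 125 mm, 74 mm tall. Leave it.
- pipette_mid (a point): Middle of a bystander: a lying pipette, about 250 mm long, 32 mm thick. Leave it.
- bottle_mid (a point): Centre of a bystander: a white bottle 68 mm across, 150 mm tall. Leave it.
Not all that is in view belongs to the job. Leave any green or orange look-alike of the part that bears coupler_grip alone.

How it is judged:
By the outcome, as a careful person would: the job done as asked, in the order asked, and still so for the second after the job is handed in, while the arm keeps its last pose, push and grip.
It also fails if it takes over 48 s, if anything falls off the work surface, if the arm or the gripper's body presses on something with over 40 N, if the wrist force passes 120 N, or if a joint passes its speed limit or range.

ROBOT

A 6-joint arm with a two-finger parallel gripper is mounted at the origin on the work surface. World frame = base frame: x ahead of the robot, y to its left, z up, the work surface at z = 0. Lengths are in m, angles in rad, forces in N, time in s.
With the tool pointing down it reaches from about 0.375 to 0.975 m from the base axis. Payload 3.8 kg.
Tool frame: the origin (TCP) lies midway between the tips of the shut fingers; the grasp point (between the pads) lies 19 mm behind it; z points along the fingers, y is the direction in which the jaws open and shut (so a half turn about z gives the same grasp; the last joint's range is limited). The gripper opens to 85 mm and grips with 20 to 120 N. Pads are 22 mm wide; open, the fingers measure 114 mm over their backs; the gripper's body (76 mm by 85 mm) begins 54 mm behind the grasp point. The pads swing forward as they close: fully open they stand 13 mm farther back than shut.
Start: joints at [1.14, 0.264, 1.604, -0, 1.274, -0.037], TCP at [0.259, 0.623, 0.207] pointing down, gripper open.
Joint ranges: [-2.63, 2.63], [-0.94, 2.18], [0.31, 2.57], [-1.31, 4.45], [0, 2.66], [-2.55, 2.55]. Speed limits (rad/s): [2.57, 2.57, 3.14, 3.14, 3.14, 3.14].

INTERFACE

Orientations are given as a rotation vector (axis times angle).
In Python, from workcell import bot gives the robot as it stands.
- The arm moves only by the tool arm_command, never from a script. Its argument "targets" is text: rows parted by semicolons, each of 7 numbers parted by spaces: the shift along the tool's x, y, z in mm, then the turn, a rotation vector about the tool's x, y, z in degrees, then the opening, from 0 (shut) to 1 (fully open). A call has 1 to 10 rows; each row is the pose to reach, as a shift and turn from the pose commanded when the call began, along the tool's axes at that moment; what a row does not reach only later rows make up. A row lasts 1/12 s, in which the tool goes at most 41.7 mm and 7.16 degrees, less where a joint would pass 70% of its speed; a pose out of reach is approached as far as the arm can. A call with a gripper value outside its range is refused whole. The fingers move at their own pace and stop on an object; "newtons" is the grip in N (left out, the last holds). Time passes only in rows, so rows that repeat a pose let the fingers close. It gives the time, the measured TCP pose, the force and the opening at its end, in the units of the state.
- bot.read_state(): the state, without advancing time (a new reading comes with each control period).
- bot.read_camera(name): name is "scene" or "top"; returns (picture, depth): 384x512x3 uint8, blue, green, red; 384x512 float32, m along the optical axis (not along the pixel's ray), 0 where there is no reading.
- bot.camera_params(name): a dict with "fov_y" (degrees; the focal length in pixels is half the picture's height over the tangent of half this angle, whatever the lens; pixels are square), "cx", "cy" (the principal point, pixels), "xyz" and "rotation" of the camera in the world. Camera axes: x right, y up, looking along -z (the intrinsics and any distortion apply to the point x, -y, -z); pixel columns grow to the right and rows downward; lengths in m; the calibration is good to about 2 mm. A picture is of the moment at which its call begins. camera_params takes no time and is no camera call.
- bot.finish_job(): hands the job in, once; it reports no verdict.
The state is a dict: "time": time; "q": joint angles; "joint_vel": joint speeds; "joint_torque": joint torques, N m; "tool_pos": TCP position; "tcp_rot": TCP orientation; "wrist_force": force on the tool from outside, world axes, zero at the start; "torque": the same for the moment, N m; "width": opening from 0.0 (shut) to 1.0 (fully open).
Only numpy, scipy, OpenCV 4.12 (cv2) and the standard library are available. Lean on these libraries where they do the work, as an engineer would, in place of code of your own. Each camera call takes 0.05 s, during which the arm holds its last target.

## Working session

There is one attempt and no reset: what is moved stays moved. The work goes in short steps, Python scripts to look and compute and a tool call to move; the robot and the scene stay as the last step left them, time stands still between calls to the robot, and variables do not carry over. Pictures are saved under pics/ and viewed, and the job is handed in when it is done.

Besides the shell and the picture viewer there is one more tool, called after "Call:" by a JSON object that holds its "api" and its "payload", one argument or row to a line. arm_command: Moves the arm, as the interface text tells. Its arguments: {"type":"object","properties":{"targets":{"type":"string"},"newtons":{"type":"number"}},"required":["targets"]}

```bash
ls; mkdir -p pics
python3 - <<'E'
from workcell import bot
import cv2,numpy as np
for n in("scene","top"):
    im,d=bot.read_camera(n); cv2.imwrite(f"pics/{n}0.png",im); np.save(f"{n}0.npy",d)
    p=bot.camera_params(n); print(n,p, (d==0).mean())
print(bot.read_state())
E
```

```text
pics
scene {'fov_y': 46.73207802196238, 'cx': 259.4569108536019, 'cy': 191.80907156108796, 'xyz': array([ 1.00341323, -0.52620866,  0.87015938]), 'rotation': array([0.63297675, 0.24546915, 0.66285375])} 0.0037943522135416665
top {'fov_y': 52.708308633176635, 'cx': 255.4246061007713, 'cy': 189.1410882878917, 'xyz': array([ 0.53770874, -0.04858883,  1.03559616]), 'rotation': array([ 0.04954893, -0.03895183, -1.59971968])} 0.004155476888020833
{'time': 0.1, 'q': array([ 1.14007370e+00,  2.64635554e-01,  1.60526325e+00, -2.06452736e-05,
        1.27372434e+00, -3.68806779e-02]), 'joint_vel': array([-8.36640573e-04, -1.42022783e-03, -5.47874451e-03, -6.42383674e-04,
        1.40712078e-03, -9.29930077e-07]), 'joint_torque': array([ 1.16105621e-03, -5.16710329e+01, -3.68589985e+01, -1.52385537e-04,
        6.33029224e-03,  8.14464101e-06]), 'tool_pos': array([0.25871528, 0.62266067, 0.20540113]), 'tcp_rot': array([-0.61455702, -3.08043495,  0.00310943]), 'wrist_force': array([-0.11492602,  0.45940252, -0.02323723]), 'torque': array([-0.00610656, -0.03333314,  0.02617312]), 'width': 1.0009827949940067}
```

View pics/scene0.png

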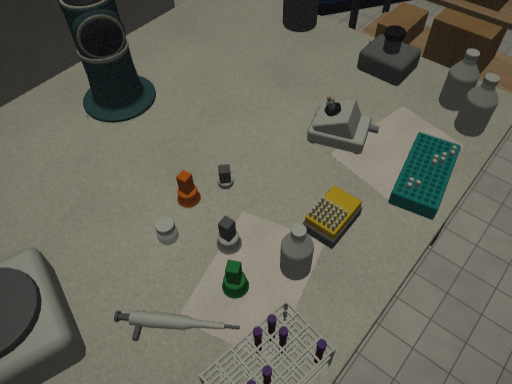

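View pics/top0.png

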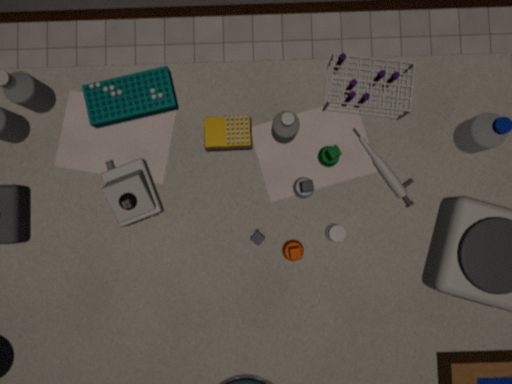

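The candidates are grey/aluminium at scene (228,233) / top (304,187), small grey at scene (225,176) / top (257,237), green at scene (235,279) and orange at scene (187,188). The coupler should be the tall grey one with a bell at (228,233). The one at (225,176) looks like the plug. I'll confirm with a crop and the heights.

```bash
cat > h.py <<'E'
import numpy as np,cv2
from scipy.spatial.transform import Rotation as R
from workcell import bot
def cam(n):
    p=bot.camera_params(n); f=192/np.tan(np.radians(p['fov_y'])/2)
    return f,p['cx'],p['cy'],np.array(p['xyz']),R.from_rotvec(p['rotation']).as_matrix()
def cloud(n,d):
    f,cx,cy,t,M=cam(n); v,u=np.mgrid[0:384,0:512]
    P=np.stack([(u-cx)/f*d,-(v-cy)/f*d,-d],-1)
    return P@M.T+t
def ray(n,u,v):
    f,cx,cy,t,M=cam(n); r=M@np.array([(u-cx)/f,-(v-cy)/f,-1]); return t,r/np.linalg.norm(r)
def onz(n,u,v,z):
    t,r=ray(n,u,v); return t+r*(z-t[2])/r[2]
def proj(n,P):
    f,cx,cy,t,M=cam(n); c=(np.atleast_2d(P)-t)@M; return np.stack([cx+f*c[:,0]/-c[:,2],cy-f*c[:,1]/-c[:,2]],-1)
E
python3 - <<'E'
from h import *
a=cv2.imread('pics/scene0.png');b=cv2.imread('pics/top0.png')
c=lambda im,u,v,s:cv2.resize(im[v-s:v+s,u-s:u+s],(390,390),interpolation=cv2.INTER_CUBIC)
cv2.imwrite('pics/crop1.png',np.hstack([c(a,226,205,40),c(b,283,212,40)]))
cv2.imwrite('pics/crop2.png',np.hstack([c(a,340,125,40),c(b,128,190,40)]))
for n in('scene','top'):
    d=np.load(n+'0.npy');C=cloud(n,d)
    for nm,(u,v) in dict(scene=dict(cp=(228,223),plug=(225,170),green=(234,268),floor=(150,260),tip=(333,103),ori=(186,176)),top=dict(cp=(306,186),plug=(257,237),floor=(200,270),tip=(128,201),green=(333,152)))[n].items():
        print(n,nm,C[v,u].round(4))
E
```

```text
scene cp [ 0.603  -0.169   0.0884]
scene plug [ 0.477  -0.0446  0.0571]
scene green [ 0.6845 -0.241   0.0889]
scene floor [ 0.4876 -0.3116 -0.0034]
scene tip [0.5752 0.2634 0.1137]
scene ori [ 0.4396 -0.1335  0.0885]
top cp [ 0.5951 -0.1669  0.0882]
top plug [ 0.4724 -0.0433  0.0579]
top floor [ 0.3855  0.111  -0.0033]
top tip [0.5702 0.2607 0.1158]
top green [ 0.6769 -0.2365  0.0871]
```

View pics/crop1.png

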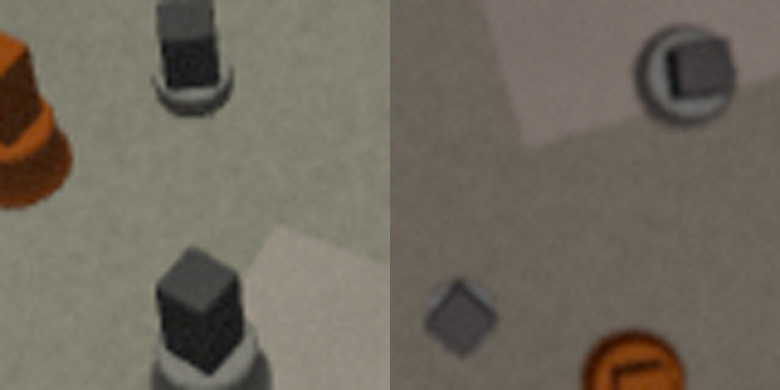

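View pics/crop2.png

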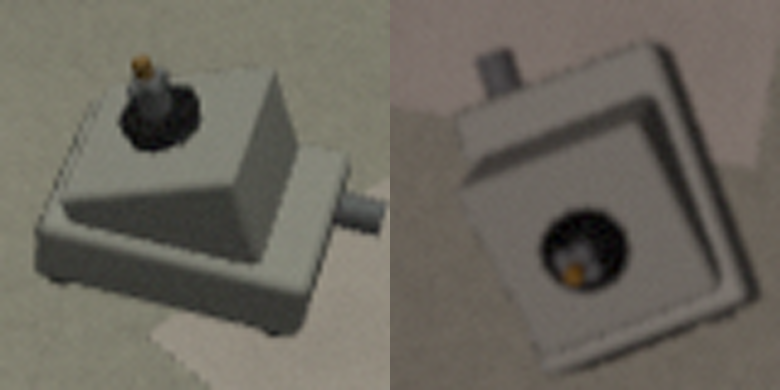

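The crop confirms it: the tall grey grip on the aluminium bell (top at z 0.088) is the coupler, and the one at z 0.058 is the plug. Next I'll measure the coupler grip and the nipple.

Run:
```python
from h import *
for n,(u0,v0),(ut,vt) in(('scene',(228,226),(333,112)),('top',(306,186),(128,195))):
    im=cv2.imread(f'pics/{n}0.png');d=np.load(n+'0.npy');C=cloud(n,d);z=C[...,2]
    v,u=np.mgrid[0:384,0:512]
    m=(abs(u-u0)<14)&(abs(v-v0)<16)&(abs(z-.088)<.004)&(im.max(-1)<115)
    p=np.argwhere(m)[:,::-1].astype(np.float32)
    # cast onto z=.088
    W=np.array([onz(n,a,b,.088)[:2] for a,b in p])*1000
    r=cv2.minAreaRect(W.astype(np.float32)); print(n,'gripTop',m.sum(),W.mean(0).round(1),r)
    # bell mid ring rim: floor near
    fl=(abs(u-u0)<45)&(abs(v-v0)<45)&(z<.006); print(' floor near',np.median(z[fl]).round(4))
    # top slope plane
    # brass
    hsv=cv2.cvtColor(im,cv2.COLOR_BGR2HSV)
    br=(abs(u-ut)<20)&(abs(v-vt)<20)&(hsv[...,1]>110)&(hsv[...,0]<25)&(hsv[...,2]>80)
    print(' brass',br.sum(),u[br].mean(),v[br].mean(),np.median(C[br],0).round(4),np.argwhere(br)[:,::-1].tolist())
    bl=(abs(u-ut)<20)&(abs(v-vt)<20)&(im.max(-1)<50)
    q=np.argwhere(bl)[:,::-1].astype(np.float32)
    hull=cv2.convexHull(q); print(' black',bl.sum(),cv2.fitEllipse(hull),np.median(C[bl],0).round(4))
    # plane of slope: light pixels on sloped top
    sl=(abs(u-ut-5)<32)&(abs(v-vt)<32)&(im.min(-1)>85)&(z>.05)&(z<.105)
    P=C[sl];
    for k in range(8):
        c=P.mean(0);w=np.linalg.svd(P-c,full_matrices=0)[2][2]; w*=np.sign(w[2]); e=(P-c)@w
        P=P[abs(e)<max(.002,1.5*e.std())] 
    print(' slope',len(P),c.round(4),w.round(4),'tilt',np.arccos(w[2]).round(3),'az',np.degrees(np.arctan2(w[1],w[0])).round(1),e.std())
```

```text
scene gripTop 151 [ 598.5 -170.1] ((598.5537109375, -169.8410186767578), (28.70174217224121, 29.079851150512695), 1.9931873083114624)
 floor near 0.0013
 brass 5 328.2 97.4 [0.5599 0.2638 0.1241] [[327, 97], [328, 97], [329, 97], [328, 98], [329, 98]]
 black 152 ((332.06036376953125, 107.40515899658203), (15.555230140686035, 16.487201690673828), 3.7907588481903076) [0.5776 0.2616 0.0945]
 slope 523 [0.5832 0.2656 0.0827] [-0.3791 -0.1357  0.9153] tilt 0.414 az -160.3 0.0009647279737873487
top gripTop 127 [ 595.8 -169.3] ((596.044189453125, -169.29034423828125), (27.69406509399414, 27.703508377075195), 5.9681396484375)
 floor near 0.001
 brass 8 124.875 206.125 [0.5583 0.2656 0.1237] [[124, 205], [125, 205], [124, 206], [125, 206], [126, 206], [124, 207], [125, 207], [126, 207]]
 black 208 ((133.29116821289062, 192.5166473388672), (20.89146614074707, 37.679443359375), 35.57976150512695) [0.578  0.2608 0.0956]
 slope 867 [0.577  0.2713 0.0814] [-0.3862 -0.1342  0.9126] tilt 0.421 az -160.8 0.001021860970626606
```

```bash
cat >> h.py <<'E'
def tri(u1,v1,u2,v2):
    a,r=ray('scene',u1,v1);b,s=ray('top',u2,v2)
    t=np.linalg.lstsq(np.stack([r,-s],1),b-a,rcond=None)[0]
    p,q=a+r*t[0],b+s*t[1]; return (p+q)/2,np.linalg.norm(p-q)
E
python3 - <<'E'
from h import *
S=8
out=[]
E={};B={}
for n,(u0,v0) in(('scene',(316,88)),('top',(108,182))):
    im=cv2.imread(f'pics/{n}0.png')[v0:v0+40,u0:u0+40]
    g=cv2.resize(im,None,fx=S,fy=S,interpolation=cv2.INTER_CUBIC)
    m=(g.max(-1)<(75 if n=='scene' else 62)).astype(np.uint8)
    k,l,st,ce=cv2.connectedComponentsWithStats(m); i=np.argmin([np.hypot(*(ce[j]-(136 if n=='scene' else 160,168 if n=='scene' else 154)))-st[j,4]/50 for j in range(1,k)])+1
    cs=cv2.findContours((l==i).astype(np.uint8),0,1)[0]; c=max(cs,key=len)
    h=cv2.convexHull(c); e=cv2.fitEllipse(h); 
    hsv=cv2.cvtColor(g,cv2.COLOR_BGR2HSV); br=((hsv[...,1]>100)&(hsv[...,0]<25)&(hsv[...,2]>70)).astype(np.uint8)
    mm=cv2.moments(br,True);b=(mm['m10']/mm['m00'],mm['m01']/mm['m00'])
    f=lambda p:((p[0]+.5)/S-.5+u0,(p[1]+.5)/S-.5+v0)
    E[n]=f(e[0]);B[n]=f(b);print(n,E[n],np.array(e[1])/S,e[2],'brass',B[n],br.sum()/S/S)
    cv2.drawContours(g,[h],-1,(0,255,0),1);cv2.ellipse(g,e,(0,0,255),1);g[br>0]=(255,0,255);out.append(g)
cv2.imwrite('pics/seal.png',np.hstack(out))
print('seal',tri(*E['scene'],*E['top']));print('brass',tri(*B['scene'],*B['top']))
az=np.radians(-160.5);a=np.array([np.sin(.42)*np.cos(az),np.sin(.42)*np.sin(az),np.cos(.42)])
s=tri(*E['scene'],*E['top'])[0]
d=tri(*B['scene'],*B['top'])[0]-s;print('brass rel along',d@a,'perp',d-a*(d@a))
E
```

```text
scene (331.55537509918213, 106.64566230773926) [17.30467224 19.13790703] 149.74928283691406 brass (328.7429979253112, 97.67116182572614) 7.53125
top (127.57151985168457, 200.88448333740234) [16.84721565 18.06755066] 90.7569351196289 brass (124.92043029871977, 206.1460704125178) 10.984375
seal (array([0.5707765 , 0.26789364, 0.09621543]), np.float64(0.001125035985606672))
brass (array([0.55838069, 0.26706438, 0.11974732]), np.float64(0.0007957477871890654))
brass rel along 0.026364180962031337 perp [-0.00226216  0.00275925 -0.00054095]
```

View pics/seal.png

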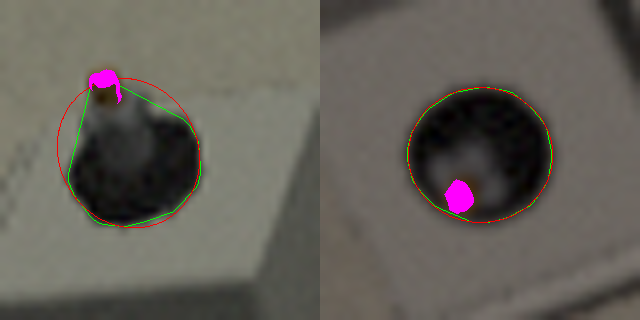

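Run:
```python
from h import *
az=np.radians(-160.5);a=np.array([np.sin(.42)*np.cos(az),np.sin(.42)*np.sin(az),np.cos(.42)])
ex=np.cross(a,[0,0,1]);ex/=np.linalg.norm(ex);ey=np.cross(a,ex)
O=np.array([.571,.268,.096]);print(ex,ey)
for n,(u0,v0),pl in(('scene',(320,92),[.5832,.2656,.0827]),('top',(116,189),[.577,.2713,.0814])):
    C=cloud(n,np.load(n+'0.npy'));h=(C-np.array(pl))@a*1000
    print(n);print('    ',' '.join('%3d'%x for x in range(u0,u0+26)))
    for v in range(v0,v0+26): print(v,' '.join('%3d'%x for x in h[v,u0:u0+26].round()))
    m=np.zeros_like(h,bool);m[v0:v0+26,u0:u0+26]=1
    for lo,hi in((7,19),(11,17),(19,29),(29,39),(39,60)):
        k=m&(h>lo)&(h<hi);Q=C[k]-O
        print(lo,hi,k.sum(),'ex',(Q@ex*1000).min().round(1),(Q@ex*1000).max().round(1),'ey',(Q@ey*1000).min().round(1),(Q@ey*1000).max().round(1),'mean',(Q@ex).mean()*1000,(Q@ey).mean()*1000, 'h med',np.median(h[k]))
```

```text
[-0.33380686  0.94264149  0.        ] [-0.86071552 -0.30479535 -0.40776045]
scene
     320 321 322 323 324 325 326 327 328 329 330 331 332 333 334 335 336 337 338 339 340 341 342 343 344 345
92 -43 -41 -45 -46 -44 -48 -48 -49 -53 -54 -53 -55 -56 -57 -58 -62 -58 -61 -62 -63 -67 -68 -65 -73 -70 -69
93 -43 -40 -46 -46 -48 -50 -51 -52 -52 -52 -53 -56 -57 -56 -60 -61 -56 -62 -65 -64 -65 -66 -67 -70 -72 -72
94 -44 -42 -44 -49 -47 -50 -51 -54 -54 -54 -57 -59 -56 -60 -58 -58 -62 -65 665 -62 -66 -65 -69 -71 -69 -72
95 -41 -43 -46 -47 -49 -51 -50 -54 -53 -53 -53 -56 -59 -59 -60 -61 -64 -61 -65 -67 -67 -67 -69 -69 -71 -70
96 -43 -47 -47 -51 -48 -54 -52 -53  48  47 -58 -59 -60 -59 -60 -61 -63 -64 -68 -69 -68 -67 -70 -68 -69 -70
97 -45 -45 -47 -49 -51 -52 -51  49  48  47  46 -59 -59 -61 -60 -62 -64 -62 -64 -67 -68 -69 -69 -70 -71 -72
98 -46 -47 -47 -49 -49 -50 -51  46  46  43  43 -56  39 -63 -63 -60 -63 -63 -65 -68 -72 -69 -70 -71 -71 -72
99 -47 -47 -48 -51 -52 -53 -51  42 665  44  42  38  36  36  34 -63 -64 -62 -64 -66 -67 -68 -72 -72 -71  -1
100 -47 -48 -48 -52 -51 -54 -54  36  38  38  37  36  
[... 5148 characters left out ...]
-3   1   1  -1  -2  -3  -1   0   3   0   0  -1   2   0   3   3  -3   1   0
214  -1   1  -1  -2  -2   2   4  -2   1 930   1  -1   1   0  -2   0   0   2  -2  -3   0  -1   3  -2  -2   0
7 19 176 ex -20.1 22.7 ey -19.1 23.0 mean -0.8637918570714007 -0.7129004684807446 h med 14.079391936915624
11 17 161 ex -20.1 22.7 ey -19.1 23.0 mean -0.9645127427386054 -0.023252807335914307 h med 14.111275600046163
19 29 7 ex -6.5 5.5 ey -6.9 3.2 mean -2.339453764043206 -2.069688103007092 h med 24.076965165121898
29 39 48 ex -7.4 11.9 ey -7.6 11.7 mean 0.19684116085255002 0.12397768785737603 h med 35.20352858645474
39 60 17 ex -2.8 5.9 ey -2.9 6.3 mean 1.1951601252931718 1.365031587449279 h med 46.153268415655
```

```bash
cat >> h.py <<'E'
AZ=np.radians(-160.5);AX=np.array([np.sin(.42)*np.cos(AZ),np.sin(.42)*np.sin(AZ),np.cos(.42)])
def pose():
    s=bot.read_state(); return np.array(s['tool_pos']),R.from_rotvec(s['tcp_rot']),s
def rel(P,M):
    p,r,s=pose(); d=r.inv().apply(np.array(P)-p)*1000; w=np.degrees((r.inv()*R.from_matrix(M)).as_rotvec())
    return d.round(1),w.round(2)
def frame(z,yaz):
    z=np.array(z,float);z/=np.linalg.norm(z);y=np.array([np.cos(yaz),np.sin(yaz),0]);y-=z*(y@z);y/=np.linalg.norm(y)
    return np.stack([np.cross(y,z),y,z],1)
E
python3 - <<'E'
from h import *
a=AX
ex=np.cross(a,[0,0,1]);ex/=np.linalg.norm(ex);ey=np.cross(a,ex);O=np.array([.571,.268,.096])
for n,pl,c in(('scene',[.5832,.2656,.0827],(1.1,.35)),('top',[.577,.2713,.0814],(1.3,1.95))):
    h=(O-np.array(pl))@a; s=O+ex*c[0]/1e3+ey*c[1]/1e3+a*(.0141-h); print(n,'seat',s.round(4),'tip',(s+.033*a).round(4))
for n,(u,v) in(('scene',(298,231)),('top',(288,118))):print('bottle top',onz(n,u,v,.15))
print(rel([.597,-.1697,.2],frame([0,0,-1],np.radians(4))))
print(R.from_rotvec(pose()[2]['tcp_rot']).as_matrix().round(3))
E
```

```text
scene seat [0.5713 0.2693 0.0937] tip [0.5586 0.2648 0.1238]
top seat [0.5697 0.2689 0.0934] tip [0.557  0.2644 0.1235]
bottle top [ 0.75164895 -0.12566169  0.15      ]
bottle top [ 0.74990795 -0.12341951  0.15      ]
(array([-616.4, -601.9,    6.6]), array([-1.100e-01,  6.000e-02,  6.343e+01]))
[[-0.923  0.384 -0.001]
 [ 0.384  0.923 -0.002]
 [ 0.    -0.002 -1.   ]]
```

Call:
{"api": "arm_command", "payload": {
  "targets": "-250 -245 3 0 0 26 1;-616 -602 7 0 0 63.4 1;-616 -602 7 0 0 63.4 1;-616 -602 7 0 0 63.4 1;-616 -602 7 0 0 63.4 1;-616 -602 7 0 0 63.4 1;-616 -602 7 0 0 63.4 1;-616 -602 7 0 0 63.4 1;-616 -602 7 0 0 63.4 1;-616 -602 7 0 0 63.4 1"
}}

```text
time: 0.93
tool_pos: [0.4224, 0.238, 0.2029]
tcp_rot: [-2.147, -2.294, 0.0]
wrist_force: [1.2, 0.2, 0.4]
width: 0.998
```

```bash
python3 -c "
from h import *
print(pose()[2]);print(rel([.597,-.1697,.2],frame([0,0,-1],np.radians(4))))"
```

```text
{'time': 0.9333, 'q': array([ 4.61835430e-01, -9.87355824e-02,  2.00185951e+00, -7.68444568e-06,
        1.23873678e+00,  3.95569707e-01]), 'joint_vel': array([-1.02094786e+00, -1.41536212e-01,  1.33029339e-01, -3.51659138e-04,
       -3.57407799e-03, -1.14274267e+00]), 'joint_torque': array([  5.83095342, -31.08448505, -35.67287207,   0.08196447,
         0.31928279,   2.10260533]), 'tool_pos': array([0.42237357, 0.23804175, 0.20286353]), 'tcp_rot': array([-2.14657080e+00, -2.29375079e+00,  3.98531021e-04]), 'wrist_force': array([1.24039907, 0.21912232, 0.43066263]), 'torque': array([ 0.00081781,  0.0089714 , -0.0211073 ]), 'width': 0.9977150994047459}
(array([-418.4,  147.2,    2.9]), array([-0.01,  0.01, -0.2 ]))
```

Call:
{"api": "arm_command", "payload": {
  "targets": "-418 147 3 0 0 0 1;-418 147 3 0 0 0 1;-418 147 3 0 0 0 1;-418 147 3 0 0 0 1;-418 147 3 0 0 0 1;-418 147 3 0 0 0 1;-418 147 3 0 0 0 1;-418 147 3 0 0 0 1;-418 147 3 0 0 0 1;-418 147 3 0 0 0 1"
}}

```text
time: 1.77
tool_pos: [0.588, -0.1443, 0.1998]
tcp_rot: [-2.142, -2.297, 0.0]
wrist_force: [0.7, 0.1, -0.1]
width: 1.002
```

```bash
python3 -c "
from h import *
print(rel([.597,-.1697,.2],frame([0,0,-1],np.radians(4))))"
```

```text
(array([-26. ,   7.2,  -0.2]), array([-0.04, -0.02,  0.02]))
```

Call:
{"api": "arm_command", "payload": {
  "targets": "0 0 0 0 0 0 1;0 0 0 0 0 0 1;0 0 0 0 0 0 1"
}}

```text
time: 2.02
tool_pos: [0.5873, -0.1421, 0.1995]
tcp_rot: [-2.142, -2.296, 0.001]
wrist_force: [-0.7, 0.2, -0.5]
width: 1.001
```

```bash
python3 -c "
from h import *
print(rel([.597,-.1697,.043],frame([0,0,-1],np.radians(4))))"
```

```text
(array([-28.4,   8.1, 156.4]), array([-0.1 , -0.07, -0.02]))
```

Call:
{"api": "arm_command", "payload": {
  "targets": "-28 8 20 0 0 0 1;-28 8 50 0 0 0 1;-28 8 80 0 0 0 1;-28 8 100 0 0 0 1;-28 8 100 0 0 0 1;-28 8 100 0 0 0 1"
}}

```text
time: 2.52
tool_pos: [0.5963, -0.1677, 0.0991]
tcp_rot: [-2.137, -2.298, 0.002]
wrist_force: [0.6, 0.1, 1.2]
width: 0.999
```

Run:
```python
from h import *
print(rel([.597,-.1697,.043],frame([0,0,-1],np.radians(4))))
im,d=bot.read_camera('scene');c=cv2.resize(im[180:280,170:300],(780,600),interpolation=cv2.INTER_CUBIC);cv2.imwrite('pics/pre.png',c)
```

```text
(array([-2.2,  0.8, 56.1]), array([-0.2 , -0.09,  0.14]))
```

View pics/pre.png

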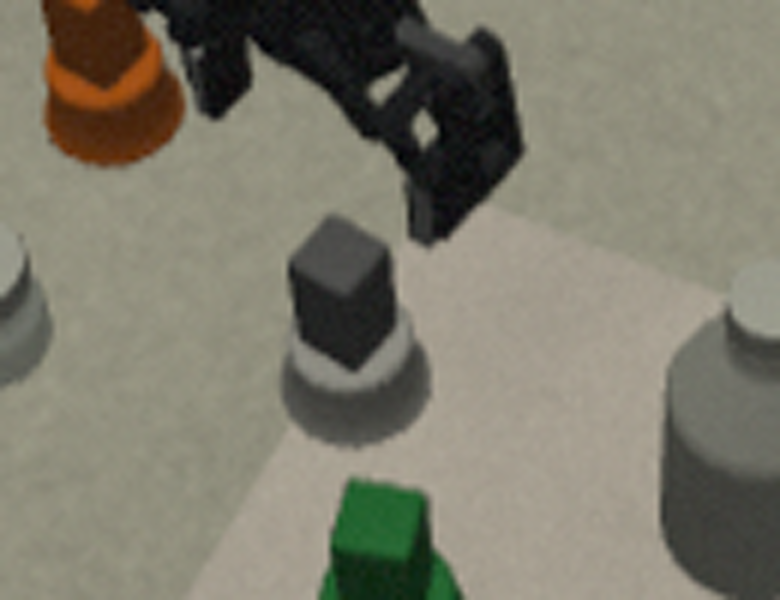

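The open fingers (crop (215,90) and (430,220)) straddle the grey grip top at (340,255), with the orange and green parts well clear. Descending.

Call:
{"api": "arm_command", "payload": {
  "targets": "-2 1 20 0 0 0 1;-2 1 40 0 0 0 1;-2 1 56 0 0 0 1;-2 1 56 0 0 0 1;-2 1 56 0 0 0 1"
}}

```text
time: 2.98
tool_pos: [0.5998, -0.1713, 0.0458]
tcp_rot: [2.14, 2.298, 0.001]
wrist_force: [-0.5, -0.1, 0.5]
width: 1.001
```

Run:
```python
from h import *
print(rel([.597,-.1697,.043],frame([0,0,-1],np.radians(4))))
im,d=bot.read_camera('scene');c=cv2.resize(im[180:280,170:300],(780,600),interpolation=cv2.INTER_CUBIC);cv2.imwrite('pics/pre2.png',c)
```

```text
(array([ 1.8, -2.7,  2.8]), array([0.07, 0.03, 0.08]))
```

View pics/pre2.png

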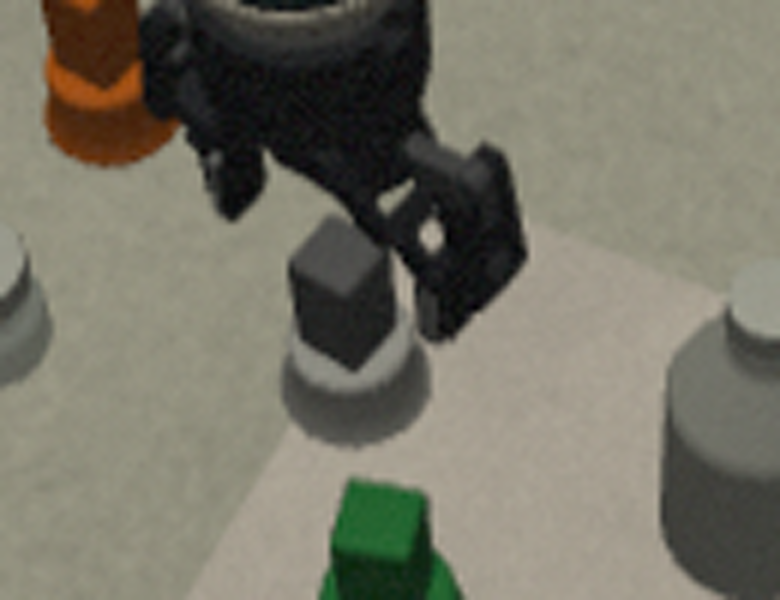

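Run:
```python
from h import *
for P in([.5998,-.1713,.0588],[.597,-.1697,.0588],[.597,-.1697,.088],[.6423,-.168,.059],[.557,-.174,.059]):
    q=proj('scene',np.array(P))[0]; print(P,((q+.5-[170,180])*6).round())
im,d=bot.read_camera('scene');C=cloud('scene',d)
for x,y in((235,212),(440,330),(430,300),(225,190),(340,255)):
    u,v=round(170+x/6-.5),round(180+y/6-.5);print(x,y,C[v,u].round(4))
t,_=bot.read_camera('top');cv2.imwrite('pics/pre2t.png',cv2.resize(t[140:240,240:370],(780,600),interpolation=cv2.INTER_CUBIC))
```

```text
[0.5998, -0.1713, 0.0588] [346. 306.]
[0.597, -0.1697, 0.0588] [343. 299.]
[0.597, -0.1697, 0.088] [337. 254.]
[0.6423, -0.168, 0.059] [440. 363.]
[0.557, -0.174, 0.059] [255. 249.]
235 212 [ 0.5566 -0.179   0.0873]
440 330 [ 0.6494 -0.1732  0.0961]
430 300 [ 0.6492 -0.1777  0.1162]
225 190 [ 0.5586 -0.1839  0.1091]
340 255 [ 0.5996 -0.1712  0.0915]
```

View pics/pre2t.png

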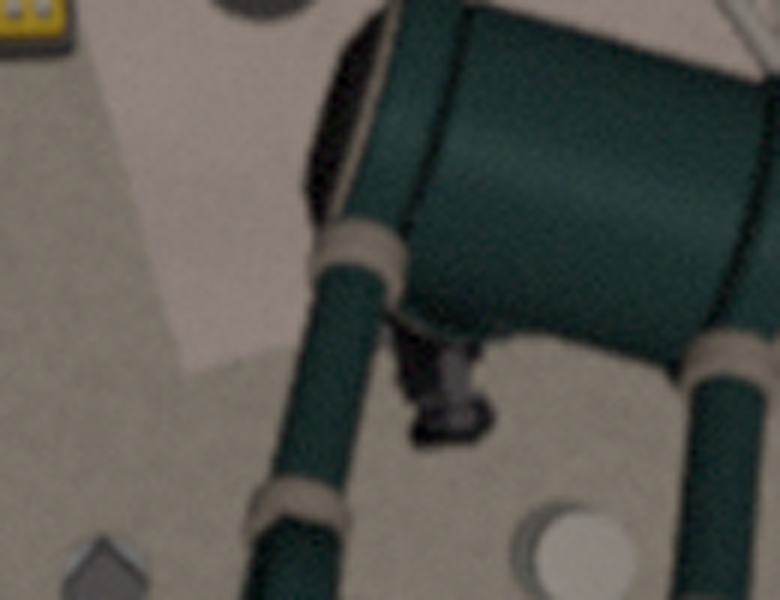

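Run:
```python
from h import *
print(pose()[0])
im,d=bot.read_camera('scene');C=cloud('scene',d)
cv2.imwrite('pics/fing.png',cv2.resize(im[200:245,200:260],(800,600),interpolation=cv2.INTER_CUBIC))
for v in range(222,242):print(v,' '.join('%4d'%x for x in (C[v,234:260,2]*1000)), im[v,240:245].max(-1))
```

```text
[ 0.60109883 -0.17200673  0.0471031 ]
222   82   -1  136  870  141  144  142  143  134  135  138  156  157  161  163  163  159  158  142  144  141  141  144  140    3    4 [31 62 62 33 27]
223   81    3    2  138  137  139  142  140  140  136  137  153  870  158  870  159  156  143  145  143  143  141  141  139    2    0 [27 28 33 29 36]
224   78    1    0    1  133  138  138  140  138  136  136  149  150  153  158  157  154  141  141  145  141  140  136    1    1    3 [20 26 29 28 31]
225   75   71    0    4    2  130  134  138  136  136  137  139  147  148  150  150  152  152  142  140  141  138    0   -2    3    2 [18 19 25 29 26]
226   72   66    0    1    2  131  132  133  135  133  134  132  144  148  147  150  151  150  141  140  138    2    6    2    0    0 [25 26 25 24 23]
227   68   63    1    0    0  124  129  132  133  133  132  127  141  142  145  146  149  147  141  138  137    4    2    0    1    3 [23 22 21 27 27]
228   65   60    4   -1    1  120  120  124  128  128  124  124  136  139  141  142  143  143  139  135    0    4    1    2    3    5 [43 32 23 10 22]
229  
[... 1282 characters left out ...]
   2   -1    2    2    0    2    0    1    1    1    1 [121 139  72  97 146]
238   35   33   32   35   31    7    4    3    0    3    0    3    1    2    4  870    2    0    0    3    1    2    1    0    1    2 [105 167 146 152 164]
239   33   33   34   32   27   15    9    0    0    0    1    1    1    2    3    0    1    0    2    3    3   -2    3    0    1    0 [ 88 142 165 163 168]
240   33   31   35   32   26   11    8    6    0    1    3    5    0    1    0    1    2    2    1    0    2    3    2    3    1    4 [ 81 129 163 166 163]
241   34   35   31   30   20   11    7    2    2    0    2    4    1    1    1    2    0    1    0    4    3    2    4    0    1    1 [ 79 116 165 165 165]
```

View pics/fing.png

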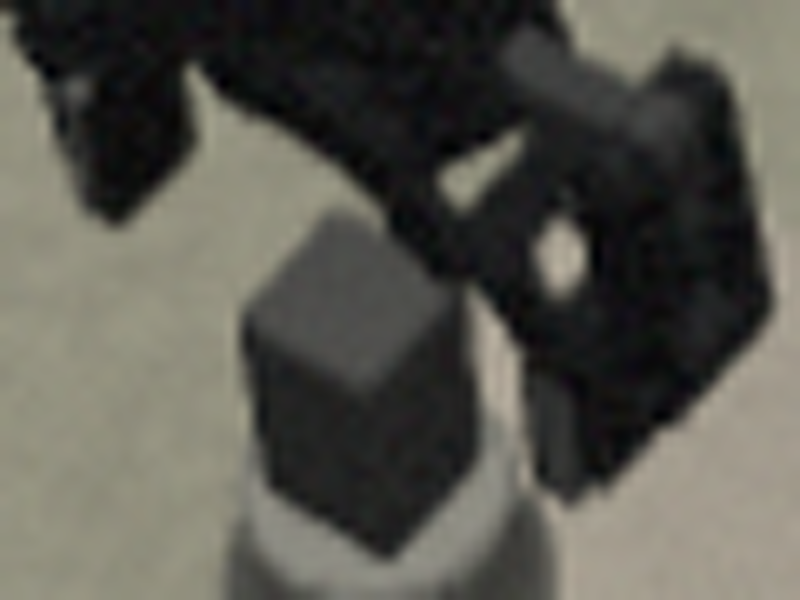

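Call:
{"api": "arm_command", "payload": {
  "targets": "0 0 0 0 0 0 0.55;0 0 0 0 0 0 0.55;0 0 0 0 0 0 0.55;0 0 0 0 0 0 0.55",
  "newtons": 40
}}

```text
time: 3.52
tool_pos: [0.5991, -0.1716, 0.0446]
tcp_rot: [2.142, 2.298, 0.0]
wrist_force: [1.5, -0.2, -0.1]
width: 0.553
```

Run:
```python
from h import *
p,r,s=pose();print(p,s['width'],s['q'].round(4),s['wrist_force'])
im,d=bot.read_camera('scene');C=cloud('scene',d)
cv2.imwrite('pics/fing2.png',cv2.resize(im[195:240,195:255],(800,600),interpolation=cv2.INTER_CUBIC))
for v in range(205,240):print(v,' '.join('%4d'%x for x in (C[v,204:256:2,2]*1000)))
```

```text
[ 0.59913376 -0.17164675  0.04457879] 0.5531522396332229 [-0.319   0.3117  1.8619 -0.      0.9678 -0.3894] [ 1.47888744 -0.24647712 -0.14745769]
205  126  123  146  152  154  159  153  157  159  177  177  175  179  184  186  187  187  180  178  177    0    0   -1    0    3    0
206  125  117  141  148  151  151  147  153  174  178  175  177  175  181  183  184  186  179  178  177    3    0   -4    0    2    0
207  120    0  119  142  149  141  142  151  172  174  176  172  170  175  870  185  184  179  177  178  179    1    2  173    2    3
208   -1    1  125  140  144  137  115  145  150  172  175  169  167  172  175  179  181  180  181  177  177    3    2  174  175    0
209    0    0  121  124  141  126  112  111  144  169  173  170  164  170  173  173  178  174  177  177  174  177  171  175  177   -1
210    0    1  116  122  135  117  111  107  100  163  169  170  165  164  168  175  174  143  174  176  176  176  174  175  176   -1
211    0    3    0  119  121  114  111  106   99    1  165  163  161  161  163  168  140  142  170  173  176  177  177  173  173    1
212    2    0  87
[... 3034 characters left out ...]
    2    0    0    0    2    2
235    3    1    1    0    0    0    2   33   44   49   57   59   62   56   46   79   34   32    1    3    0    0    2    4    2    0
236    4    1    0    1    2    0    0   36   39   44   51   54   59   54   45   34   34   35    2    0    0    1    0    0    0    3
237    3    1    0    3    0    0    3   36   35   41   44   50   57   51   39   33   33   35    3    0    1    0    2    2    2    1
238    0    0    1    2    0    2    0   33   33   30   42   45   53   44   37   33   35   33    7    3    0   -1    1    0    0    2
239    4   -3   -2    1    1    0    0   36   35   36   34   41   45   42   35   34   38   30    5    3    2    1    3    2   -1    2
```

View pics/fing2.png

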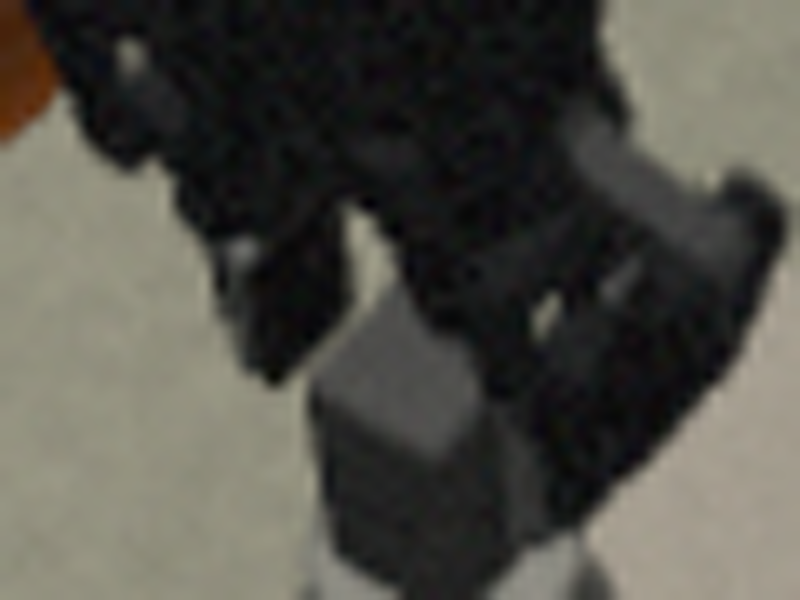

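Call:
{"api": "arm_command", "payload": {
  "targets": "0 0 0 0 0 0 1;0 0 0 0 0 0 1;0 0 6 0 0 0 1;0 0 12 0 0 0 1;0 0 18 0 0 0 1;0 0 22 0 0 0 1;0 0 22 0 0 0 1;0 0 22 0 0 0 1"
}}

```text
time: 4.23
tool_pos: [0.5984, -0.1714, 0.0215]
tcp_rot: [-2.141, -2.297, 0.001]
wrist_force: [0.4, 0.4, 0.3]
width: 1.0
```

Run:
```python
from h import *
p,r,s=pose();print(p,s['width'],s['q'].round(4),s['wrist_force'])
im,d=bot.read_camera('scene');C=cloud('scene',d)
cv2.imwrite('pics/fing3.png',cv2.resize(im[200:260,190:270],(800,600),interpolation=cv2.INTER_CUBIC))
for v in range(215,252):print(v,' '.join('%4d'%x for x in (C[v,204:256:2,2]*1000)))
```

```text
[ 0.59843663 -0.17137569  0.02150881] 0.9999247817859486 [-0.3189  0.3392  1.8748  0.      0.9291 -0.3893] [0.39494722 0.40882914 0.34452056]
215    0   87   89   81   73   69    4    4  120  146  149  149  149  148  151  152  157  156  155  162  164  163  165  164  162  158
216    0   81   84   79   71   63    2    0    1  123  143  149  145  141  146  151  153  153  151  157  160  165  165  162  159  155
217    0   79   82   73   66   61    2    0    2    1  141  146  146  144  144  148  148    2  124  153  163  166  162  162  158  151
218    0   75   79   71   64   -1    0    0    0   87   88  140  142  141  140  137    2  120  126  147  164  165  163  160  156  149
219    3   72   75   68   61    2    2    0    1   86   86  133  139  141  136    1    1  123  126  127  163  164  162  159  153  147
220    2   63   72   67    3   -1    0    0   87   90   87   89  134  141  139   86  121  124  127  123  160  164  161  157  149  146
221    1    0   66   61    1    0    2    4   90   90   88   87  131  134  135   85  123  127  125  149  159  161  157  154  147  142
222    1    3    0  
[... 3299 characters left out ...]
    0    6    1    4    2    4
247   -1    1    0    1    2   -1    0    6    9   17   18   21   24   18   20   15    9    8    3    0    4    3    3    0    2    3
248    1    0    0    0    2    1    2    1    7   14   16   16   19   18   16   11    9    5    1    1    0    0    3    3    0    0
249    2    1    1    1    0    4    1    5    8   10   14   13   11   12    8    7    5    5    3    1    0    1    1    2    3    3
250    3    2    2    1    0   -1    1    2    4    6    9    7    9   13   11    7    4    1    0    1    0   -1    1    3    4    1
251    2    2    4    0   -1    0    2    1    3    6    4    7    6    9    9    6    2    1    2    5    2    1    0   -1    3    2
```

View pics/fing3.png

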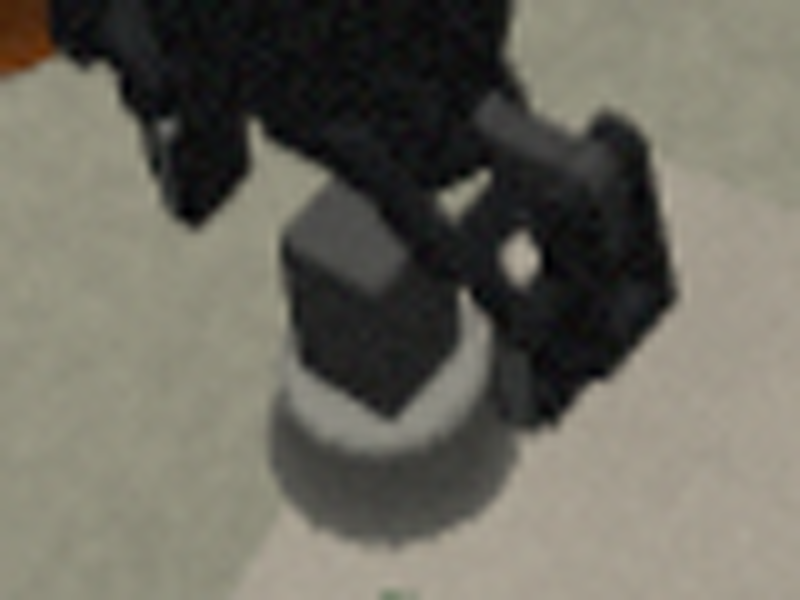

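Call:
{"api": "arm_command", "payload": {
  "targets": "0 0 0 0 0 0 0.5;0 0 0 0 0 0 0.3;0 0 0 0 0 0 0;0 0 0 0 0 0 0;0 0 0 0 0 0 0;0 0 0 0 0 0 0;0 0 0 0 0 0 0",
  "newtons": 90
}}

```text
time: 4.87
tool_pos: [0.5993, -0.1717, 0.0227]
tcp_rot: [2.141, 2.298, 0.0]
wrist_force: [-0.6, 0.0, 1.0]
width: 0.319
```

Run:
```python
from h import *
p,r,s=pose();print(p,s['width'],s['wrist_force'],s['tcp_rot'])
im,d=bot.read_camera('scene');C=cloud('scene',d)
cv2.imwrite('pics/fing4.png',cv2.resize(im[200:260,190:270],(800,600),interpolation=cv2.INTER_CUBIC))
```

```text
[ 0.59934594 -0.17171758  0.02270256] 0.3187187470450608 [-0.56159922  0.04892436  0.98645606] [2.14142809e+00 2.29782236e+00 4.17523059e-04]
```

View pics/fing4.png

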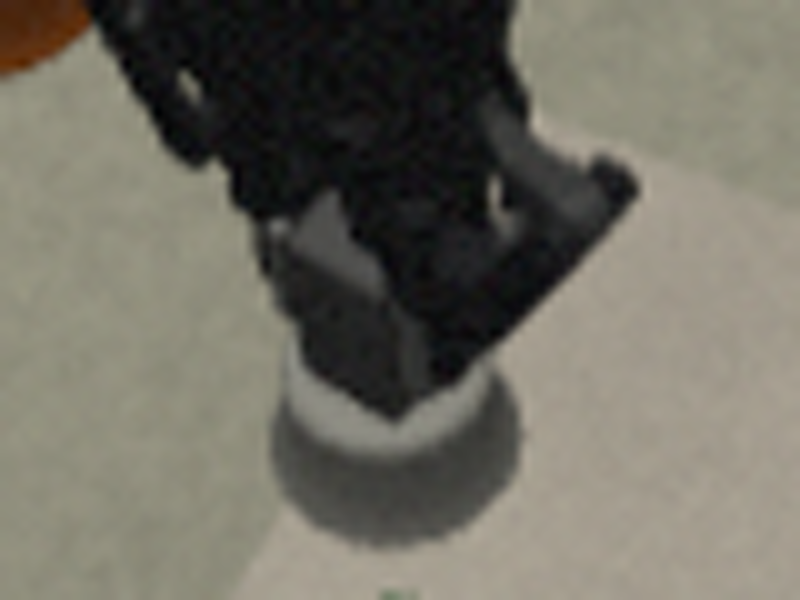

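Call:
{"api": "arm_command", "payload": {
  "targets": "0 0 -5 0 0 0 0;0 0 -25 0 0 0 0;0 0 -60 0 0 0 0;0 0 -95 0 0 0 0;0 0 -130 0 0 0 0;0 0 -165 0 0 0 0;0 0 -180 0 0 0 0;0 0 -180 0 0 0 0;0 0 -180 0 0 0 0"
}}

```text
time: 5.67
tool_pos: [0.5993, -0.1717, 0.2031]
tcp_rot: [2.141, 2.297, 0.001]
wrist_force: [-0.8, -0.5, -2.8]
width: 0.319
```

Run:
```python
from h import *
p,r,s=pose();print(p,s['width'],s['wrist_force'])
seat=np.array([.5705,.2691,.0935])
for ya in(4,19.5):print(ya,rel(seat+AX*.100,frame(-AX,np.radians(ya))))
```

```text
[ 0.59931653 -0.17166151  0.20305551] 0.31945373207346134 [-0.84250575 -0.53745321 -2.82405723]
4 (array([430.8, -37. ,  17.9]), array([-23.03,   6.74,   1.42]))
19.5 (array([430.8, -37. ,  17.9]), array([-23.84,   3.29, -15.22]))
```

Call:
{"api": "arm_command", "payload": {
  "targets": "40 -4 0 -4 0.6 -2.5 0;80 -7 0 -8 1.1 -5 0;120 -11 0 -12 1.7 -7.5 0;160 -15 0 -16 2.2 -10 0;200 -19 0 -20 2.8 -12.7 0;240 -22 0 -23.8 3.3 -15.2 0;280 -26 0 -23.8 3.3 -15.2 0;320 -30 0 -23.8 3.3 -15.2 0;350 -33 0 -23.8 3.3 -15.2 0;370 -33 0 -23.8 3.3 -15.2 0"
}}

```text
time: 6.5
tool_pos: [0.5361, 0.1971, 0.1979]
tcp_rot: [1.652, 2.341, 0.49]
wrist_force: [0.2, -0.4, -1.8]
width: 0.314
```

Call:
{"api": "arm_command", "payload": {
  "targets": "0 0 0 0 0 0 0;0 0 0 0 0 0 0;0 0 0 0 0 0 0"
}}

```text
time: 6.75
tool_pos: [0.5384, 0.1944, 0.1994]
tcp_rot: [1.653, 2.338, 0.491]
wrist_force: [0.6, -0.2, -2.1]
width: 0.313
```

Run:
```python
from h import *
p,r,s=pose();print(p,s['width'],s['wrist_force'],s['q'].round(3))
seat=np.array([.5705,.2691,.0935])
print(rel(seat+AX*.100,frame(-AX,np.radians(19.5))))
im,d=bot.read_camera('scene');np.save('s1.npy',d);cv2.imwrite('pics/s1f.png',im)
cv2.imwrite('pics/s1.png',cv2.resize(im[40:160,260:420],(800,600),interpolation=cv2.INTER_CUBIC))
im,d=bot.read_camera('top');np.save('t1.npy',d);cv2.imwrite('pics/t1f.png',im)
cv2.imwrite('pics/t1.png',cv2.resize(im[120:270,60:260],(800,600),interpolation=cv2.INTER_CUBIC))
```

```text
[0.53841504 0.19444257 0.19938295] 0.3131296833108473 [ 0.60445984 -0.18082867 -2.09860056] [ 0.289 -0.201  2.155  0.031  0.775 -0.069]
(array([59.6,  7.3, 19.2]), array([-0.39, -0.06, -0.02]))
```

View pics/s1.png

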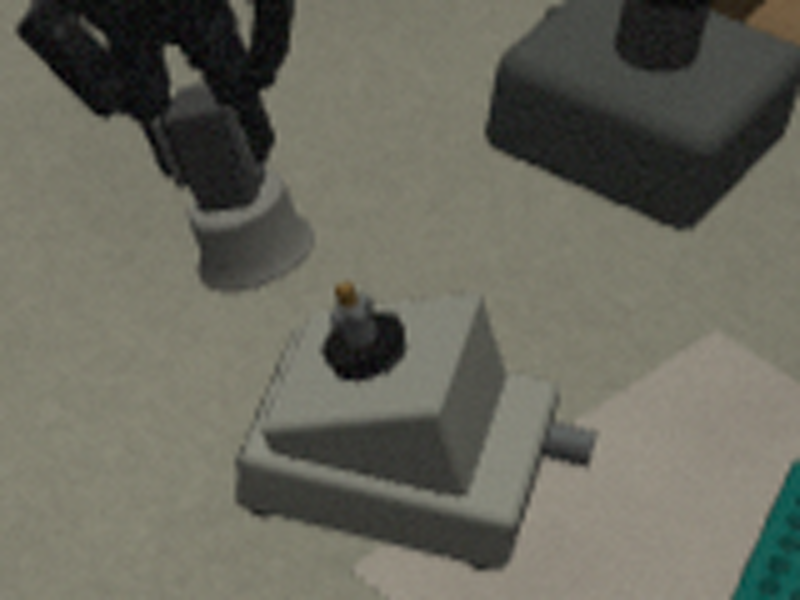

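View pics/t1.png

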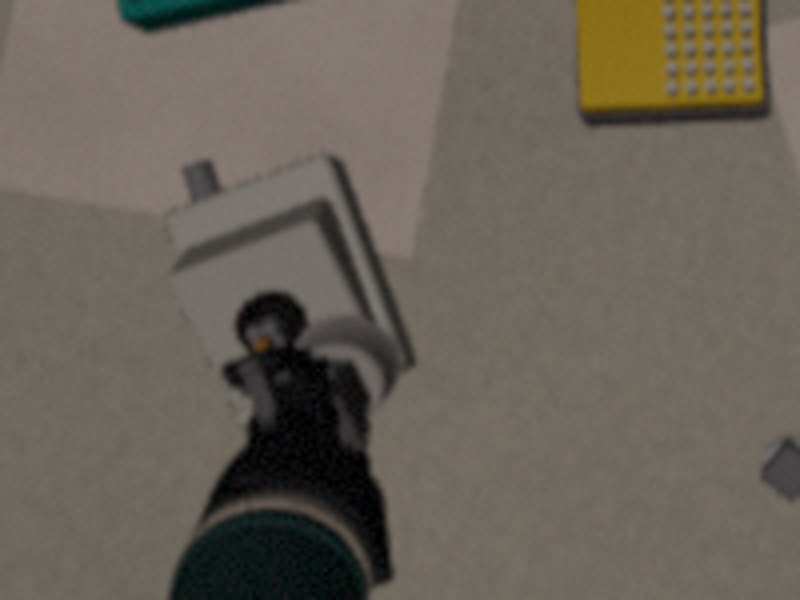

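```bash
cat > fit.py <<'E'
from h import *
from scipy.optimize import least_squares
def fit(tag,p,r,off=.022):
    M=r.as_matrix();m0=p+M[:,2]*off; Rm=np.stack([M[:,0],M[:,1],M[:,2]],1)
    out={}
    for n,f in(('scene','s'),('top','t')):
        d=np.load(f+tag+'.npy');im=cv2.imread(f'pics/{f}{tag}f.png');C=cloud(n,d)
        L=(C-m0)@Rm; rho=np.hypot(L[...,0],L[...,1]);u=-L[...,2]
        k=(d>0)&(rho<.036)&(u>-.02)&(u<.055)&(im.max(-1)>70)
        Q=L[k]; 
        def res(x):  # axis offset & tilt
            uu=-Q[:,2]; dx=Q[:,0]-x[0]-x[2]*uu; dy=Q[:,1]-x[1]-x[3]*uu
            return np.hypot(dx,dy)-.024
        # use body zone only
        um=uu=-Q[:,2]
        Q0=Q
        z=x0=0
        for it in range(3):
            w=(-Q0[:,2]-z>.011)&(-Q0[:,2]-z<.032); Q=Q0[w]
            s=least_squares(lambda x:np.r_[res([x[0],x[1],0,0])],[0,0],loss='soft_l1',f_scale=.001)
        print(n,k.sum(),w.sum(),'axis off mm',(s.x*1000).round(2),'rms',np.sqrt((s.fun**2).mean())*1000)
        Q=Q0; rr=np.hypot(Q[:,0]-s.x[0],Q[:,1]-s.x[1])*1000; uu=-Q[:,2]*1000
        for a in range(-10,50,3):
            b=(uu>=a)&(uu<a+3)
            if b.sum():print('   u',a,b.sum(),np.median(rr[b]).round(1))
        out[n]=s.x
        print('  world off',(Rm[:,:2]@s.x*1000).round(2),'axis pt',(m0+Rm[:,:2]@s.x).round(4))
    return out
E
python3 - <<'E'
from fit import *
p,r,s=pose();print(p);fit('1',p,r)
E
```

```text
[0.53945099 0.19384291 0.20065439]
scene 251 87 axis off mm [ 4.72 -1.52] rms 1.8373673264427686
   u -4 1 27.3
   u -1 21 28.8
   u 2 34 28.3
   u 5 29 26.4
   u 8 13 24.3
   u 11 14 24.0
   u 14 10 23.8
   u 17 12 24.2
   u 20 8 24.3
   u 23 12 24.3
   u 26 8 23.2
   u 29 23 23.4
   u 32 64 20.6
   u 35 2 21.9
  world off [-2.88  3.99 -0.61] axis pt [0.5449 0.2008 0.1799]
top 198 36 axis off mm [ 3.94 -1.96] rms 2.8611523238781684
   u -1 8 28.6
   u 2 28 28.4
   u 5 28 27.2
   u 8 11 25.4
   u 11 3 24.2
   u 14 1 23.6
   u 17 1 23.5
   u 20 1 24.3
   u 23 4 24.2
   u 26 4 24.4
   u 29 22 23.7
   u 32 67 21.3
   u 35 18 21.7
   u 38 1 20.7
  world off [-3.    3.12 -0.79] axis pt [0.5448 0.1999 0.1797]
```

Run:
```python
from h import *
from scipy.optimize import least_squares
p,r,s=pose();M=r.as_matrix();print('tool z',M[:,2],'want',-AX,'rot err deg',rel(p,frame(-AX,np.radians(19.5)))[1])
m0=np.array([.54485,.2003,.1798])
A=[]
for n,f in(('scene','s'),('top','t')):
    d=np.load(f+'1.npy');im=cv2.imread(f'pics/{f}1f.png');C=cloud(n,d);L=(C-m0)@M;rho=np.hypot(L[...,0],L[...,1]);u=-L[...,2]
    k=(d>0)&(rho<.032)&(u>-.003)&(u<.031)&(im.max(-1)>70); A.append(L[k])
    # profile: rim 29 to ~3, linear to 24 at 10
Q=np.vstack(A)
for Q in (A[0],np.vstack(A)):
    def f(x):
        u=-Q[:,2]-x[4];pr=np.interp(u,[.003,.010],[.029,.024])
        return np.hypot(Q[:,0]-x[0]-x[2]*u,Q[:,1]-x[1]-x[3]*u)-pr
    s=least_squares(f,np.zeros(5),loss='soft_l1',f_scale=.0007,x_scale=[.001,.001,.02,.02,.001])
    c=np.linalg.inv(s.jac.T@s.jac)*(s.fun**2).mean()
    print('off mm',s.x[[0,1,4]]*1e3,'tilt deg',np.degrees(s.x[2:4]),'sd',np.degrees(np.sqrt(np.diag(c))[2:4]))
d=np.array([.0256,.0687,-.0862])+AX*.048
print('shift tool mm',(M.T@d*1000).round(1))
```

```text
tool z [ 0.38020895  0.13503794 -0.91498957] want [ 0.38437192  0.13611324 -0.91308894] rot err deg [-0.27 -0.02 -0.12]
off mm [ 0.12810847 -0.32895056 -0.21144131] tilt deg [-0.27839522  1.13355313] sd [2.38824967 2.04159826]
off mm [-0.3032118  -0.67657009  0.3966888 ] tilt deg [-0.14490943  1.72715408] sd [2.0389224  1.34732439]
shift tool mm [56.2  7.9 49.9]
```

Call:
{"api": "arm_command", "payload": {
  "targets": "20 3 0 -0.2 0 0 0;40 6 5 -0.2 0 0 0;56 8 20 -0.2 0 0 0;56 8 35 -0.2 0 0 0;56 8 45 -0.2 0 0 0;56 8 50 -0.2 0 0 0;56 8 50 -0.2 0 0 0;56 8 50 -0.2 0 0 0;56 8 50 -0.2 0 0 0"
}}

```text
time: 7.6
tool_pos: [0.548, 0.2566, 0.1607]
tcp_rot: [1.651, 2.331, 0.501]
wrist_force: [0.8, 0.4, -3.1]
width: 0.318
```

Run:
```python
from fit import *
p,r,s=pose();print(p,s['width'],s['wrist_force'],s['q'].round(3))
for n,f,z in(('scene','s',(40,160,260,420)),('top','t',(120,270,60,260))):
    im,d=bot.read_camera(n);np.save(f+'2.npy',d);cv2.imwrite(f'pics/{f}2f.png',im)
    cv2.imwrite(f'pics/{f}2.png',cv2.resize(im[z[0]:z[1],z[2]:z[3]],(800,600),interpolation=cv2.INTER_CUBIC))
o=fit('2',p,r)
M=r.as_matrix()
for n,seat in(('scene',[.5713,.2693,.0937]),('top',[.5697,.2689,.0934])):
    ax=p+M[:,2]*.022+M[:,:2]@o[n]; print(n,'to seat, tool mm',(M.T@(np.array(seat)-ax)*1000).round(1))
print(rel(p,frame(-AX,np.radians(19.5)))[1])
```

```text
[0.54801697 0.25661719 0.16070496] 0.3176111344263657 [ 0.79429328  0.36175181 -3.07906852] [ 0.415 -0.097  2.145 -0.048  0.673  0.108]
scene 229 74 axis off mm [ 3.46 -0.31] rms 1.4869046888617232
   u -1 7 28.3
   u 2 30 28.3
   u 5 26 27.2
   u 8 17 24.9
   u 11 18 24.1
   u 14 10 23.7
   u 17 5 24.4
   u 20 8 24.3
   u 23 10 24.3
   u 26 6 23.3
   u 29 17 23.8
   u 32 57 20.8
   u 35 14 20.9
   u 38 1 16.7
   u 47 2 21.2
  world off [-1.42  3.17 -0.12] axis pt [0.5551 0.2628 0.1405]
top 170 21 axis off mm [ 4.32 -1.11] rms 1.4195943339765944
   u -4 1 27.8
   u -1 2 29.0
   u 2 17 28.4
   u 5 24 27.8
   u 8 14 25.7
   u 11 3 25.1
   u 14 1 23.1
   u 20 1 23.4
   u 23 1 23.8
   u 26 3 24.7
   u 29 12 23.8
   u 32 58 22.2
   u 35 30 20.7
   u 38 3 19.0
  world off [-2.39  3.74 -0.45] axis pt [0.5541 0.2634 0.1402]
scene to seat, tool mm [ 0.7 -3.3 49.9]
top to seat, tool mm [-0.  -4.1 49.5]
[ 0.18 -0.05 -0.09]
```

View pics/s2.png

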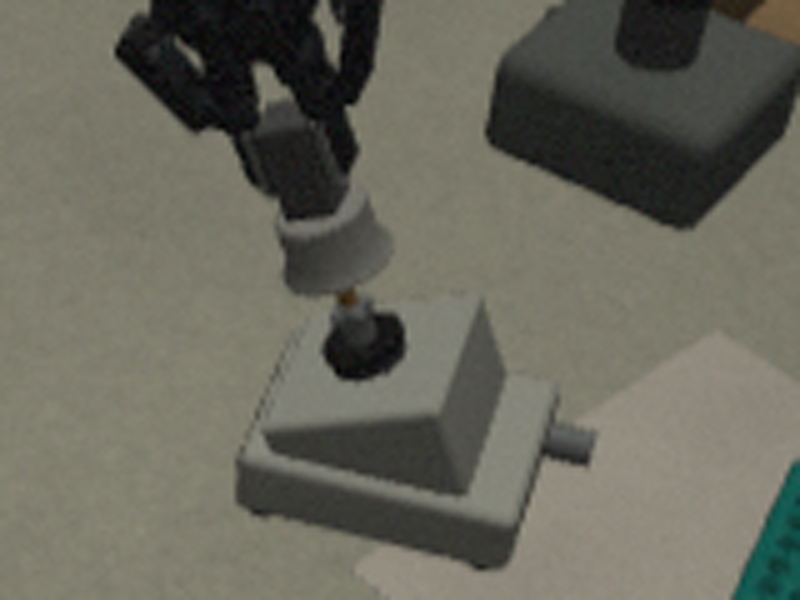

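Call:
{"api": "arm_command", "payload": {
  "targets": "0 0 0 0 0 0 0;0 0 0 0 0 0 0;0 0 0 0 0 0 0;0 0 0 0 0 0 0"
}}

```text
time: 8.03
tool_pos: [0.5474, 0.2573, 0.1603]
tcp_rot: [1.649, 2.332, 0.501]
wrist_force: [-0.8, 0.7, -2.6]
width: 0.319
```

```bash
cat > look.py <<'E'
from fit import *
import sys
t=sys.argv[1]
p,r,s=pose();print(p,s['width'],s['wrist_force'],np.abs(s['joint_vel']).max())
for n,f,z in(('scene','s',(40,160,260,420)),('top','t',(120,270,60,260))):
    im,d=bot.read_camera(n);np.save(f+t+'.npy',d);cv2.imwrite(f'pics/{f}{t}f.png',im)
    cv2.imwrite(f'pics/{f}{t}.png',cv2.resize(im[z[0]:z[1],z[2]:z[3]],(800,600),interpolation=cv2.INTER_CUBIC))
print(pose()[0])
import io,contextlib
with contextlib.redirect_stdout(io.StringIO()): o=fit(t,p,r)
M=r.as_matrix()
for n,seat in(('scene',[.5713,.2693,.0937]),('top',[.5697,.2689,.0934])):
    ax=p+M[:,2]*.022+M[:,:2]@o[n]; print(n,'off',o[n]*1000,'to seat, tool mm',(M.T@(np.array(seat)-ax)*1000).round(1))
print(rel(p,frame(-AX,np.radians(19.5)))[1])
E
python3 look.py 3
```

```text
[0.54744292 0.25729308 0.16025114] 0.3185784734649641 [-0.81941316  0.69209883 -2.5760761 ] 0.002962442410998749
[0.54741233 0.25731231 0.16011842]
scene off [ 3.8344541  -0.06716972] to seat, tool mm [-0.6 -3.  49.6]
top off [ 5.68388222 -1.80370482] to seat, tool mm [-2.3 -2.9 49.2]
[ 0.1  -0.06 -0.05]
```

Call:
{"api": "arm_command", "payload": {
  "targets": "-0.5 -3 0 0 0 0 0;-0.5 -3 5 0 0 0 0;-0.5 -3 12 0 0 0 0;-0.5 -3 19 0 0 0 0;-0.5 -3 25 0 0 0 0;-0.5 -3 28 0 0 0 0;-0.5 -3 28 0 0 0 0;-0.5 -3 28 0 0 0 0;-0.5 -3 28 0 0 0 0"
}}

```text
time: 8.88
tool_pos: [0.556, 0.2598, 0.1333]
tcp_rot: [1.65, 2.332, 0.5]
wrist_force: [0.2, 0.8, -1.3]
width: 0.316
```

```bash
python3 look.py 4
```

```text
[0.55597921 0.25977035 0.13332202] 0.3164519151841262 [ 0.18293876  0.7977807  -1.34920625] 0.006593108382664188
[0.5560851  0.25978986 0.13369416]
scene off [4.43606479 0.01323875] to seat, tool mm [-0.6 -0.2 21.4]
top off [ 4.27926977 -1.0384328 ] to seat, tool mm [-0.3 -0.7 21. ]
[ 0.13 -0.06 -0.05]
```

View pics/s4.png

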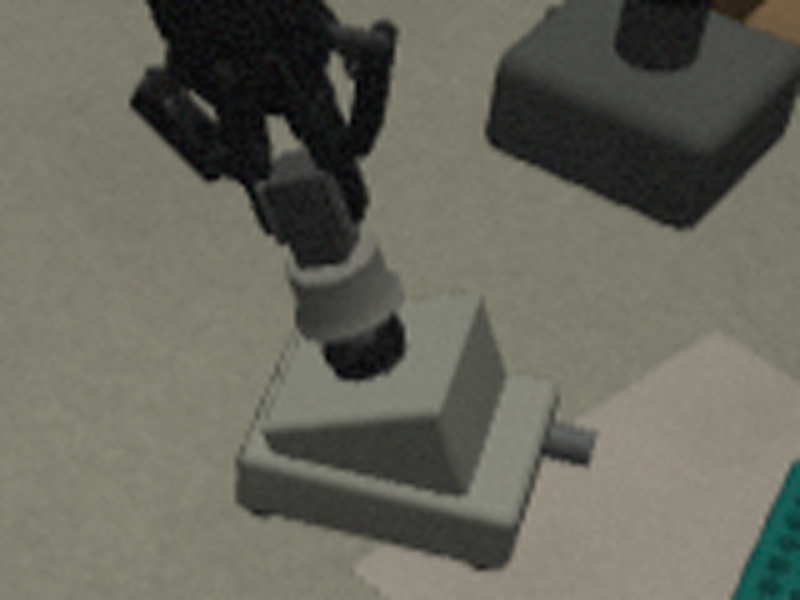

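The mouth is over the pin, coaxial within about 0.7 mm, with 21 mm to go. The forces are still at baseline.

Call:
{"api": "arm_command", "payload": {
  "targets": "-0.4 -0.4 3 0 0 0 0;-0.4 -0.4 6 0 0 0 0;-0.4 -0.4 8 0 0 0 0;-0.4 -0.4 8 0 0 0 0;-0.4 -0.4 8 0 0 0 0"
}}

```text
time: 9.4
tool_pos: [0.559, 0.2609, 0.1263]
tcp_rot: [1.65, 2.332, 0.502]
wrist_force: [-2.4, 1.9, 0.8]
width: 0.317
```

```bash
cat > st.py <<'E'
from h import *
p,r,s=pose();M=r.as_matrix();o=np.array([4.1,-.5,22])/1000
print('F tool',(M.T@s['wrist_force']).round(1),'T tool',(M.T@s['torque']).round(2),'to seat',(M.T@(np.array([.5705,.2691,.0935])-p-M@o)*1000).round(1),'rot',rel(p,frame(-AX,np.radians(19.5)))[1],s['width'].__round__(3),s['time'])
E
python3 st.py
```

```text
F tool [ 2.6 -1.2 -1.4] T tool [0.37 0.62 0.  ] to seat [-0.3 -0.6 13.5] rot [ 0.15 -0.1  -0.07] 0.317 9.4
```

Call:
{"api": "arm_command", "payload": {
  "targets": "0 0 1 0 0 0 0;0 0 2 0 0 0 0;0 0 3 0 0 0 0;0 0 3 0 0 0 0"
}}

```text
time: 9.73
tool_pos: [0.5597, 0.2617, 0.1237]
tcp_rot: [1.65, 2.333, 0.503]
wrist_force: [-5.4, 3.7, 1.9]
width: 0.312
```

```bash
python3 st.py
```

```text
F tool [ 5.3 -2.7 -3.2] T tool [ 0.47  1.18 -0.  ] to seat [-0.8 -0.3 10.7] rot [ 0.14 -0.14 -0.09] 0.312 9.7333
```

Call:
{"api": "arm_command", "payload": {
  "targets": "0.6 -0.3 0 0 0 0 0;1.2 -0.6 0 0 0 0 0;1.2 -0.6 0 0 0 0 0;1.2 -0.6 0 0 0 0 0"
}}

```text
time: 10.07
tool_pos: [0.5592, 0.2618, 0.123]
tcp_rot: [1.649, 2.332, 0.501]
wrist_force: [-0.9, 1.6, 1.5]
width: 0.317
```

```bash
python3 st.py
```

```text
F tool [ 1.8  0.3 -1.5] T tool [ 0.11  0.54 -0.06] to seat [-1.1  0.3 10.3] rot [ 0.14 -0.06 -0.05] 0.317 10.0667
```

Call:
{"api": "arm_command", "payload": {
  "targets": "0.6 0 1 0 0 0 0;0.6 0 2 0 0 0 0;0.6 0 3 0 0 0 0;0.6 0 3 0 0 0 0"
}}

```text
time: 10.4
tool_pos: [0.5598, 0.2624, 0.1194]
tcp_rot: [1.65, 2.333, 0.499]
wrist_force: [0.6, 2.6, -1.7]
width: 0.321
```

```bash
python3 st.py
```

```text
F tool [2.2 0.5 2.2] T tool [0.07 0.36 0.  ] to seat [-1.4  1.2  6.7] rot [ 0.06 -0.05 -0.05] 0.321 10.4
```

Call:
{"api": "arm_command", "payload": {
  "targets": "0.4 0 1 0 0 0 0;0.4 0 2 0 0 0 0;0.4 0 3 0 0 0 0;0.4 0 4 0 0 0 0;0.4 0 4 0 0 0 0"
}}

```text
time: 10.82
tool_pos: [0.561, 0.2629, 0.1165]
tcp_rot: [1.65, 2.333, 0.498]
wrist_force: [-3.9, -1.9, 5.5]
width: 0.317
```

```bash
python3 st.py
```

```text
F tool [-0.5 -1.7 -6.8] T tool [ 0.61 -0.11  0.03] to seat [-1.5  1.1  3.5] rot [ 0.03 -0.01 -0.04] 0.317 10.8167
```

Call:
{"api": "arm_command", "payload": {
  "targets": "0 0 1 0 0 0 0;0 0 2 0 0 0 0;0 0 3 0 0 0 0;0 0 3 0 0 0 0;0 0 3 0 0 0 0"
}}

```text
time: 11.23
tool_pos: [0.5621, 0.2633, 0.114]
tcp_rot: [1.65, 2.333, 0.498]
wrist_force: [-5.2, -2.3, 5.6]
width: 0.313
```

```bash
python3 st.py
```

```text
F tool [-0.4 -2.9 -7.5] T tool [ 0.74 -0.07 -0.01] to seat [-1.5  1.1  0.7] rot [ 0.03 -0.01 -0.04] 0.313 11.2333
```

Call:
{"api": "arm_command", "payload": {
  "targets": "0 -0.5 1 0 0 0 0;0 -0.5 2 0 0 0 0;0 -0.5 2 0 0 0 0;0 -0.5 2 0 0 0 0"
}}

```text
time: 11.57
tool_pos: [0.5627, 0.2636, 0.1127]
tcp_rot: [1.649, 2.332, 0.499]
wrist_force: [-6.9, -3.2, 11.1]
width: 0.312
```

```bash
python3 st.py
```

```text
F tool [ -0.7  -2.4 -13.2] T tool [ 0.92 -0.13 -0.  ] to seat [-1.5  1.1 -0.8] rot [ 0.07 -0.01 -0.04] 0.312 11.5667
```

Call:
{"api": "arm_command", "payload": {
  "targets": "0 -0.3 0.5 0 0 0 0;0 -0.3 1 0 0 0 0;0 -0.3 1 0 0 0 0;0 -0.3 1 0 0 0 0"
}}

```text
time: 11.9
tool_pos: [0.5629, 0.2636, 0.112]
tcp_rot: [1.649, 2.332, 0.499]
wrist_force: [-8.8, -4.0, 11.7]
width: 0.318
```

```bash
python3 st.py; python3 look.py 5; python3 st.py
python3 - <<'E'
import cv2
im=cv2.imread('pics/s5f.png');cv2.imwrite('pics/s5c.png',cv2.resize(im[75:135,300:380],(800,600),interpolation=cv2.INTER_CUBIC))
E
```

```text
F tool [ -0.8  -4.  -14.6] T tool [ 1.   -0.16  0.02] to seat [-1.5  1.1 -1.4] rot [ 0.09 -0.01 -0.03] 0.318 11.9
[0.5629364  0.2636346  0.11201154] 0.3181183210167868 [-8.77920839 -4.00001393 11.65466028] 0.0017974799022922067
[0.5629105  0.26361957 0.11201641]
scene off [ 3.31129166 -0.52843339] to seat, tool mm [-0.8  2.  -1.3]
top off [ 3.98967951 -1.48284933] to seat, tool mm [-1.3  1.3 -1.7]
[ 0.09 -0.01 -0.04]
F tool [ -1.2  -4.4 -15.4] T tool [ 0.99 -0.16 -0.04] to seat [-1.5  1.1 -1.4] rot [ 0.09 -0.01 -0.04] 0.319 12.0
```

View pics/s5c.png

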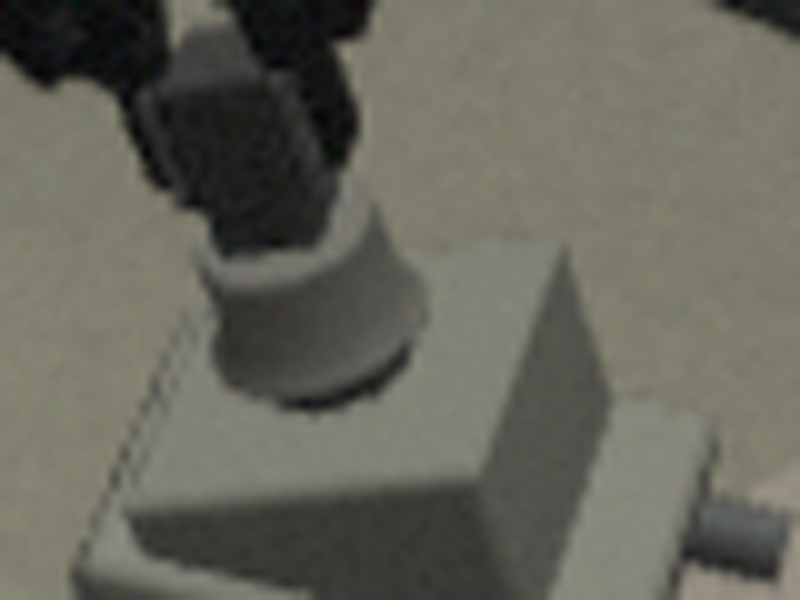

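View pics/t5.png

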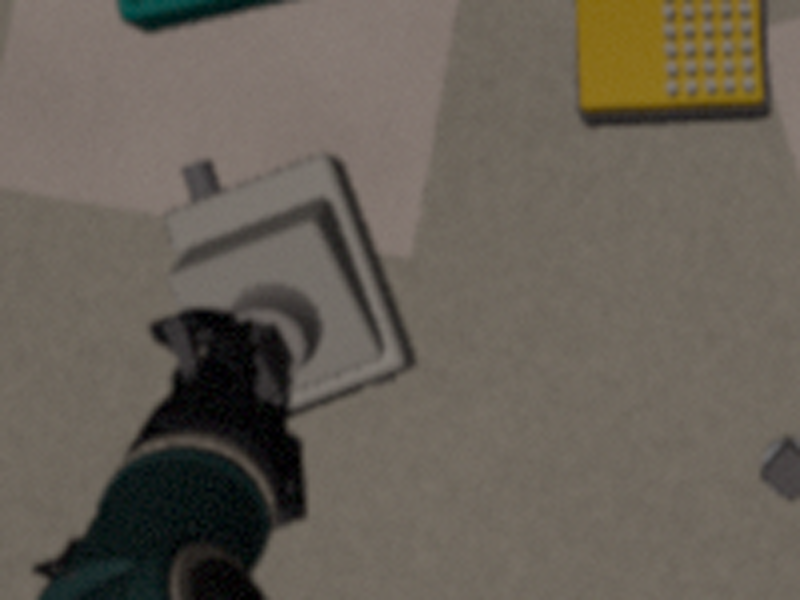

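Call:
{"api": "arm_command", "payload": {
  "targets": "0 -0.5 0.3 0 0 0 0;0 -1 0.6 0 0 0 0;0 -1 0.6 0 0 0 0;0 -1 0.6 0 0 0 0"
}}

```text
time: 12.33
tool_pos: [0.563, 0.2636, 0.1118]
tcp_rot: [1.649, 2.331, 0.501]
wrist_force: [-8.1, -5.1, 13.6]
width: 0.318
```

```bash
python3 st.py
```

```text
F tool [ -2.1  -2.9 -16.2] T tool [ 0.75 -0.15  0.01] to seat [-1.5  1.1 -1.7] rot [ 0.19 -0.02 -0.04] 0.318 12.3333
```

Call:
{"api": "arm_command", "payload": {
  "targets": "0 -0.5 0 0 0 0 0;0 -1 0 0 0 0 0;0 -1.5 0 0 0 0 0;0 -1.5 0 0 0 0 0;0 -1.5 0 0 0 0 0"
}}

```text
time: 12.75
tool_pos: [0.5628, 0.2636, 0.1121]
tcp_rot: [1.647, 2.33, 0.504]
wrist_force: [-6.6, -3.7, 13.0]
width: 0.319
```

```bash
python3 st.py;python3 look.py 6; python3 st.py
```

```text
F tool [ -1.3  -1.4 -14.9] T tool [ 0.43 -0.27  0.03] to seat [-1.5  1.1 -1.3] rot [ 0.33 -0.02 -0.04] 0.319 12.75
[0.56278883 0.26359847 0.11207833] 0.3186665135499965 [-6.59322418 -3.71059695 13.01962211] 0.00224941906012917
[0.56279561 0.26360409 0.11210383]
scene off [ 3.06590917 -0.18805986] to seat, tool mm [-0.5  1.6 -1.2]
top off [ 4.33846555 -1.28964387] to seat, tool mm [-1.7  1.1 -1.6]
[ 0.33 -0.02 -0.04]
F tool [ -1.3  -1.5 -15.1] T tool [ 0.46 -0.22 -0.01] to seat [-1.5  1.1 -1.3] rot [ 0.33 -0.02 -0.04] 0.316 12.85
```

Call:
{"api": "arm_command", "payload": {
  "targets": "0.2 -0.3 0.7 0 0 0 0;0.2 -0.3 0.7 0 0 0 0;0.2 -0.3 0.7 0 0 0 0;0.2 -0.3 0.7 0 0 0 0;0.2 -0.3 0.7 0 0 0 0;0.2 -0.3 0.7 0 0 0 0"
}}

```text
time: 13.35
tool_pos: [0.563, 0.2637, 0.1117]
tcp_rot: [1.647, 2.329, 0.504]
wrist_force: [-8.2, -4.5, 14.6]
width: 0.315
```

```bash
python3 st.py
python3 - <<'E'
from h import *
im,d=bot.read_camera('scene');a=cv2.imread('pics/scene0.png');df=cv2.absdiff(im,a).max(-1);cv2.imwrite('pics/end.png',im)
m=cv2.morphologyEx((df>45).astype(np.uint8),cv2.MORPH_OPEN,np.ones((3,3)));k,l,s,c=cv2.connectedComponentsWithStats(m)
for i in range(1,k):print(s[i],c[i].round())
E
python3 st.py
```

```text
F tool [ -1.5  -2.4 -17.1] T tool [ 0.45 -0.38 -0.03] to seat [-1.6  1.1 -1.8] rot [ 0.35 -0.01 -0.03] 0.315 13.35
[273   0  10  19 122] [279.   7.]
[ 288   25   53   76 2326] [314.  62.]
[286  29   3   3   9] [287.  30.]
[322 104   4   5  18] [323. 106.]
[327 104  14  11  67] [335. 109.]
[218 216  18  26 347] [227. 228.]
[217 238  25  16 240] [230. 247.]
F tool [ -1.8  -1.9 -17. ] T tool [ 0.48 -0.42  0.03] to seat [-1.5  1.1 -1.8] rot [ 0.35 -0.01 -0.03] 0.318 13.4
```

View pics/end.png

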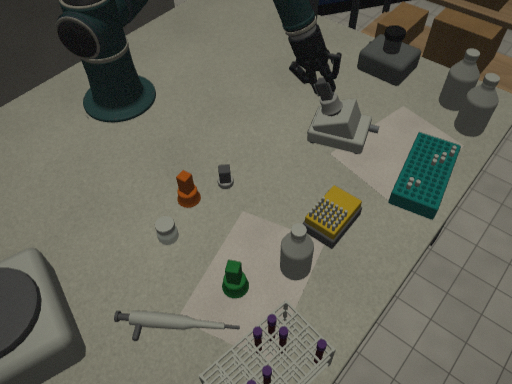

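The coupler sits home on the nipple at scene (330,105). The only changes in the picture are the arm, the nipple area and the coupler's old spot, and the bystanders haven't moved. Handing in while holding.

```bash
python3 -c "
from workcell import bot
print(bot.finish_job())"
```

```text
the job is handed in; nothing more can be done
None
```

I gripped the grey coupler by its square grip, lifted it, tilted it to 0.42 rad and pressed it over the nipple past the balls. I handed the job in at about 13.4 s, still holding it pressed home with 90 N of grip.

**Last checks that agree with fully home:**
- **Push:** the axial push is about 19 N after allowing for the coupler's weight. That fits the 13 N valve spring plus the seal pressed in about 2 mm; the position reading says 1.8 mm.
- **Snap:** the push dropped away as the lip passed the balls, then rose to about 9 N as the valve pin was met and steeply at the seal.
- **Alignment:** tilt error is 0.35°, and side forces are about 2 N. The highest side force was about 6 N on first reaching the balls, which I relieved by shifting sideways.
- **Bystanders:** comparing scene pictures shows changes only at the arm, the nipple area and the coupler's old spot.

**Checks that disagreed:**
- **Fingertip height:** the camera showed the fingertips about 25–30 mm farther back than the stated TCP implies. I set the grasp height from the camera instead.
- **Sideways offset:** the position estimate still shows 1–2 mm sideways from the measured nipple axis, while the force relief pointed the other way. I took this as measurement error.
- **Valve:** I could not read the valve joint itself; fully home is inferred from the force and position.

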